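# Push a bayonet collar home on a clutch-disc checking arbor

## Task

Clamp the clutch disc on its checking arbor: fit the loose knurled collar, closed side up, over the arbor's upright nose, and turn it until its hidden keyways drop over the nose's pins. Then push the collar fully home against the sprung washer and finish while still holding it pushed home there with the gripper, since it springs up when let go. Leave the bearing, the tin and the coil spring where they are.

Things in the scene. Friction and masses are not known exactly. Their poses are not given: they have to be found in the camera images.
- collar: loose plain-metal knurled cap, 52 mm in diameter and tall, 0.25 kg, standing on the bench closed flat top up; upper half knurled, may be gripped at any yaw. Origin: centre of its open underside, z up. Inside: bore 26 mm wide (30 mm above the keyways), 42 mm deep; three keyways at 120 degrees, 12 mm wide, 20 mm up from the underside, out to 20 mm from the axis
- collar_top (a point): centre of the collar's closed flat top, 52 mm above its underside. Nothing on the outside shows where the keyways are: they are found by turning, never more than a third of a turn; in line means within about 10 degrees
- arbor: fixed checking arbor carrying a clutch disc (188 mm in diameter, plate 20 to 28 mm above the bench). Origin: centre of its foot on the bench, z up along the axis. Above the disc stands a round cup, 54 mm in diameter, flat rim at 52 mm; from its middle rises the nose, a round steel post 21 mm in diameter with a chamfered top at 92 mm
- arbor_nose (a point): centre of the top of the nose, 92 mm above the bench
- arbor_shoulder (a point): centre of the cup's rim plane, 52 mm above the bench: a rigid stop; the collar's underside lies in this plane when fully home
- thrust_washer (a joint): sprung dark steel washer, 42 mm in diameter, round the foot of the nose, standing 8 mm above the cup's rim: 0 when up, grows in m as the collar presses it down, 0.008 when the collar is home. It pushes up with 2 N at first and 6 N when home; a released collar springs up
- bearing_a: bystander: loose grey release bearing 48 mm in diameter, 18 mm tall; origin at the centre of its underside
- grease_tin: bystander: loose round blue tin 53 mm in diameter, 38 mm tall; origin at the centre of its underside
- spring_a: bystander: loose coil spring standing upright, 39 mm in diameter, 68 mm tall; origin at the centre of its underside
- arbor_pins (a point): point on the nose's axis level with the tops of its three bayonet pins, 70 mm above the bench. The pins, 6 mm thick, stick out at 120 degrees to 17 mm from the axis. A collar not in line sits on them, underside at 70 mm; in line it drops: 10 mm freely, then 8 mm against the sprung washer

How it is judged (in metres and radians):
On the way, in this order (a step that is already met when the one before it is completed fails the run):
1. the collar is over the nose, its underside below the top of the nose (horizontal distance between collar and arbor below 0.006 m and z of collar in the frame of arbor below 0.086 m and angle between the z axis of collar and the z axis of arbor, either way round below 0.15 rad), for 0.05 s.
2. the keyways have dropped over the pins (horizontal distance between collar and arbor below 0.005 m and z of collar in the frame of arbor below 0.064 m and angle between the z axis of collar and the z axis of arbor, either way round below 0.1 rad), for 0.05 s.
At the end, for the whole second after the job is handed in: Collar fully home and at rest: underside within 1.8 mm of the cup rim, axis within 4 mm, upright within 4 degrees, sprung washer pressed more than 6 mm, gripper still on the collar with over 2 N; bearing, tin and coil spring within 30 mm of their starts (horizontal distance between collar and arbor below 0.004 m and z of collar in the frame of arbor_shoulder below 0.0018 m and angle between collar's own z axis and vertical below 0.07 rad and value of joint thrust_washer above 0.006 m and contact force between the fingers and collar above 2 N and linear speed of collar below 0.01 m/s and distance of each of bearing_a, grease_tin, spring_a from where it was at the start of the episode below 0.03 m); the arm keeps its last pose, push and grip.
It fails at once if the bearing, the tin or the coil spring is moved by more than 30 mm (distance of any of bearing_a, grease_tin, spring_a from where it was at the start of the episode above 0.03 m).
It also fails if it takes over 61 s, if anything falls off the work surface, if the arm or the gripper's body presses on something with over 40 N, if the wrist force passes 120 N, or if a joint passes its speed limit or range.

## Robot

A 6-joint arm with a two-finger parallel gripper is mounted at the origin on a cart in front of the work surface, level with it; the furniture and walls round the work are solid. World frame = base frame: x ahead of the robot, y to its left, z up, the work surface at z = 0. Lengths are in mm, angles in rad, forces in N, time in s.
With the tool pointing down it reaches from about 350 to 925 mm from the base axis. Payload 6.4 kg.
Tool frame: the origin (TCP) lies midway between the tips of the shut fingers; the grasp point (between the pads) lies 19 mm behind it; z points along the fingers, y is the line along which they close (so a half turn about z gives the same grasp; the last joint's range is limited). The gripper opens to 85 mm and grips with 20 to 120 N. Pads are 22 mm wide; open, the fingers measure 114 mm over their backs; the gripper's body (76 mm by 85 mm) begins 54 mm behind the grasp point. The pads swing forward as they close: fully open they stand 13 mm farther back than shut.
Start: joints at [1.129, 0.245, 1.558, -0, 1.339, -0.174], TCP at [171.993, 626.843, 231.29] pointing down, gripper open.
Joint ranges: [-3.13, 3.13], [-1.02, 2.26], [0.13, 2.54], [-0.95, 4.09], [0.21, 2.88], [-2.74, 2.74]. Speed limits (rad/s): [2.57, 2.57, 3.14, 3.14, 3.14, 3.14].

## Interface

Orientations are given as a unit quaternion [x, y, z, w].
In Python, from cell import r gives the robot as it stands. The module is installed in compiled form; this text tells all that it offers.
- The arm moves only by the tool drive_tool, never from a script. Its argument "commands" is a list that holds one entry, the list of rows, each a list of 5 numbers: the shift along the tool's x, y, z in cm, then the turn about the tool's z in rad, then the opening, from 0 (shut) to 1 (fully open). In form: [[[dx, dy, dz, roll, grip], ...]]. A call has 1 to 12 rows; each row shifts and turns the commanded pose from where the row before left it, along the tool's axes as they then stand; what a row does not reach is not made up. A row lasts 1/10 s, in which the tool goes at most 50 mm and 8.59 degrees, less where a joint would pass 70% of its speed; a pose out of reach is approached as far as the arm can. A call is refused whole if a number of a shift passes 5 or a number of a turn 0.15, either way. A call with a gripper value outside its range is refused whole. The fingers move at their own pace and stop on an object; "squeeze" is the grip in N (left out, the last holds). Time passes only in rows, so rows that do not move let the fingers close. It gives the time, the measured TCP pose, the force, the opening and the grip force at its end, in the units of the state.
- r.sense(): the state, without advancing time (a new reading comes with each control period).
- r.camera(name): name is "side" or "top" or "wrist"; returns the picture (480x640x3 uint8, red, green, blue); there is no depth.
- r.calibration(name): a dict with "fx", "fy", "cx", "cy" (pixels), "R" (3x3) and "t" (3): a world point X has camera coordinates R X + t. Camera axes: x right, y down, z forward; pixel columns grow to the right and rows downward; lengths in mm; the calibration is good to about 2 mm. The wrist camera is an equidistant fisheye: a pixel r from the principal point sees the ray r / f radians off the axis. A picture is of the moment at which its call begins: read the wrist's pose just before it. calibration takes no time and is no camera call; for the wrist camera it gives the pose at the moment of the call.
- r.hand_in(): hands the job in; it is judged then, once.
The state is a dict: "time_s": time; "joints": joint angles; "qd": joint speeds; "effort": joint torques, N m; "eef_pos": TCP position; "eef_rot": TCP orientation; "force": force on the tool from outside, world axes, zero at the start; "wrist_torque": the same for the moment, N m; "opening": finger opening in mm; "grasp_force": force on a finger pad.
Only numpy, scipy, OpenCV 4.12 (cv2) and the standard library are available. Lean on these libraries where they do the work, as an engineer would, in place of code of your own. Each camera call takes 0.05 s, during which the arm holds its last target. There are 200 camera calls.

## Working session

There is one attempt and no reset: what is moved stays moved. The work goes in short steps, Python scripts to look and compute and a tool call to move; the robot and the scene stay as the last step left them, time stands still between calls to the robot, and variables do not carry over. Pictures are saved under pics/ and viewed, at most 10 in all, crops included, and the job is handed in when it is done.

Besides the shell and the picture viewer there is one more tool, called as name(argument=value, ...) on one line, values as JSON. drive_tool: Moves the arm, as the interface text tells. Its arguments: {"type":"object","properties":{"commands":{"type":"array"},"squeeze":{"type":"number"}},"required":["commands"]}

```bash
mkdir -p pics; cat > h.py <<'E'
import numpy as np, cv2
from cell import r
def snap(n,f):
    im=r.camera(n); cv2.imwrite('pics/'+f,cv2.cvtColor(im,cv2.COLOR_RGB2BGR)); return im
def ray(c,u,v,fish=False):
    x=np.array([(u-c['cx'])/c['fx'],(v-c['cy'])/c['fy']])
    if fish:
        th=np.hypot(*x); d=np.array([*(x/max(th,1e-9)*np.sin(th)),np.cos(th)])
    else: d=np.array([*x,1.])
    R=np.array(c['R']);t=np.array(c['t']); return -R.T@t, R.T@d
def onz(c,u,v,z,fish=False):
    o,d=ray(c,u,v,fish); return o+d*(z-o[2])/d[2]
def proj(c,X):
    p=np.array(c['R'])@np.array(X,float)+np.array(c['t']); return c['fx']*p[0]/p[2]+c['cx'],c['fy']*p[1]/p[2]+c['cy']
E
python3 - <<'E'
from h import *
s=r.sense();print(s)
snap('top','t0.png');snap('side','s0.png');snap('wrist','w0.png')
for n in('top','side','wrist'):
    c=r.calibration(n);print(n,c['fx'],c['cx'],c['cy'],-np.array(c['R']).T@np.array(c['t']),np.round(c['R'],3).tolist())
E
```

```text
{'time_s': 0.0, 'joints': array([ 1.12890963e+00,  2.45792977e-01,  1.55899736e+00, -1.75174101e-05,
        1.33869227e+00, -1.74117315e-01]), 'qd': array([-1.18061138e-03, -5.51419543e-05, -6.07484680e-04,  1.23607573e-03,
        1.14062189e-04,  6.18470381e-06]), 'effort': array([ 2.40662775e-03, -4.29513824e+01, -3.26129758e+01, -7.63302296e-05,
        5.36305466e-03, -2.72392737e-05]), 'eef_pos': array([171.74914716, 626.33084784, 230.20276419]), 'eef_rot': array([ 1.33483005e-01,  9.91050652e-01, -9.03087175e-04, -2.78352661e-04]), 'force': array([-0.41770818,  0.06998975, -0.33394603]), 'wrist_torque': array([ 0.00855551, -0.03227837,  0.02108245]), 'grasp_force': 0.0, 'opening': 85.23104623223776}
top 524.2088498410654 322.6245153895328 231.92366618831397 [3.42703752e+02 1.06112860e+00 1.22131957e+03] [[-0.008, -1.0, -0.001], [-0.992, 0.008, -0.123], [0.123, -0.0, -0.992]]
side 621.4392405686023 312.6049576431134 254.6772825599191 [   36.96137977 -1120.4968592    560.28309819] [[0.932, -0.362, 0.017], [-0.119, -0.352, -0.928], [0.342, 0.863, -0.371]]
wrist 371.64829954431775 313.9427649349801 239.45559547404918 [102.49652498 645.12041668 372.63900454] [[0.265, 0.964, -0.002], [0.924, -0.254, 0.285], [0.274, -0.077, -0.959]]
```

View pics/t0.png

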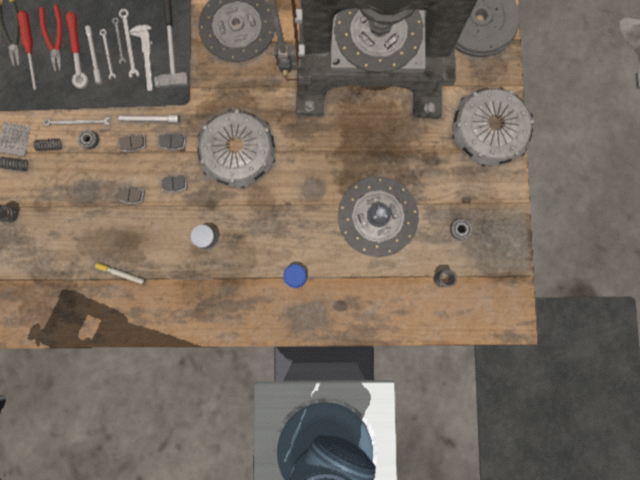

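View pics/s0.png

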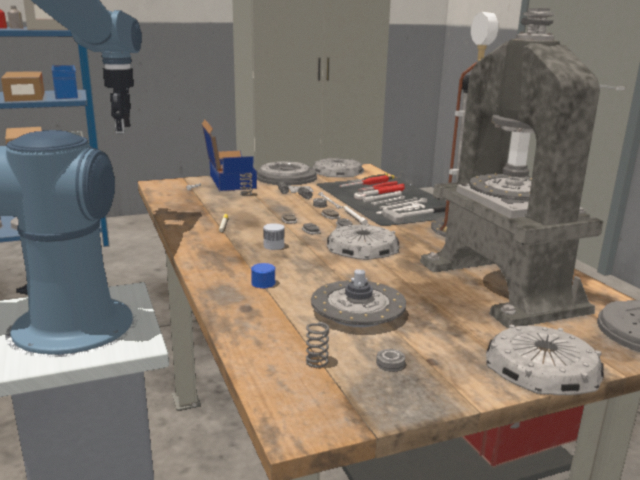

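The top view shows the collar at about (203,236), the arbor nose near (380,214), the tin at (295,275), the spring at (445,276) and the bearing at (460,229). The side view agrees: collar at (273,236), nose top at (359,274), tin at (263,275), spring at (317,345).

```bash
python3 - <<'E'
from h import *
t=cv2.imread('pics/t0.png');s=cv2.imread('pics/s0.png')
ct=r.calibration('top');cs=r.calibration('side')
def blob(im,box,f):
    x0,y0,x1,y1=box;m=f(im[y0:y1,x0:x1].astype(int)).astype(np.uint8)
    n,l,st,ce=cv2.connectedComponentsWithStats(m);k=1+np.argmax(st[1:,4]);return st[k]+[x0,y0,0,0,0],ce[k]+[x0,y0]
lowsat=lambda p:(p.max(2)-p.min(2)<28)&(p.max(2)>140)
b=blob(t,(180,215,230,260),lowsat);print(b,onz(ct,*b[1],52))
print('nose guess',onz(ct,380,214,92))
a=onz(ct,*b[1],52);print('coll in side',proj(cs,a),proj(cs,[a[0],a[1],0]))
n=onz(ct,380,214,92);print('nose in side',proj(cs,n),proj(cs,[n[0],n[1],52]))
# disc circle for axis
g=cv2.cvtColor(t,cv2.COLOR_BGR2GRAY)
print(cv2.HoughCircles(cv2.medianBlur(g[165:265,325:430],3),cv2.HOUGH_GRADIENT,1,50,param1=100,param2=20,minRadius=36,maxRadius=44))
v=np.hstack([cv2.resize(t[170:265,330:430],(400,380),interpolation=2),cv2.resize(s[215:335,300:420],(380,380),interpolation=2)])
cv2.imwrite('pics/crop1.png',v)
E
```

```text
(array([190, 224,  23,  24, 413]), array([201.21065375, 235.67554479])) [480.82984942 273.45698402  52.        ]
nose guess [ 520.56575528 -124.65129051   92.        ]
coll in side (np.float64(272.83292314767675), np.float64(225.8161982501934)) (np.float64(272.9718301752205), np.float64(245.36440178466782))
nose in side (np.float64(355.5427552143891), np.float64(268.41940950390136)) (np.float64(354.66841559765385), np.float64(287.2647695983468))
[[[52.5 50.5 41.2]]]
```

View pics/crop1.png

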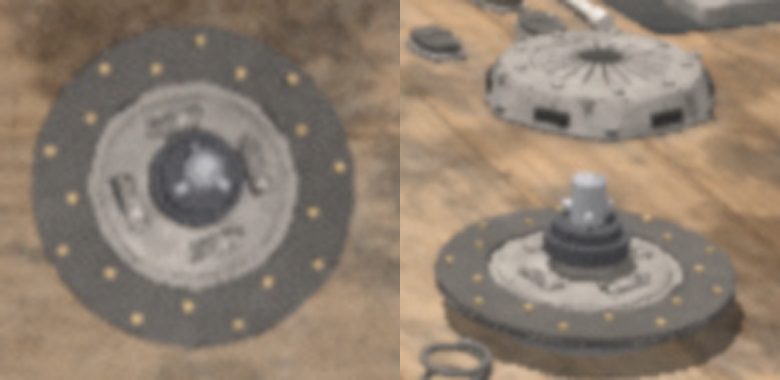

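drive_tool(commands=[[[-3.9,-2.6,0.4,0,1],[-3.9,-2.6,0.4,0,1],[-3.9,-2.6,0.4,0,1],[-3.9,-2.6,0.4,0,1],[-3.9,-2.6,0.4,0,1],[-3.9,-2.6,0.4,0,1],[-3.9,-2.6,0.4,0,1],[-3.9,-2.6,0.4,0,1],[-3.9,-2.6,0.4,0,1],[-3.9,-2.6,0.4,0,1],[0,0,0,0,1],[0,0,0,0,1]]])

```text
time_s: 1.35
eef_pos: [479.5, 272.1, 190.9]
eef_rot: [0.135, 0.991, -0.0, -0.001]
force: [-0.6, 1.2, -1.1]
opening: 85.5
grasp_force: 0.0
```

```bash
python3 - <<'E'
from h import *
s=r.sense();c=r.calibration('wrist');snap('wrist','w1.png');print(s['eef_pos'],s['eef_rot'],s['joints'],-np.array(c['R']).T@c['t'])
import json;json.dump({k:np.array(v).tolist() for k,v in c.items()},open('w1.json','w'))
E
```

```text
[479.54905166 272.07008048 190.87811847] [ 1.34636768e-01  9.90894887e-01 -4.88503979e-05 -5.10697363e-04] [ 3.10225084e-01  5.62359402e-02  1.84575050e+00  3.71834340e-04
  1.24057011e+00 -9.90598179e-01] [410.34494242 290.70871071 333.12779795]
```

View pics/w1.png

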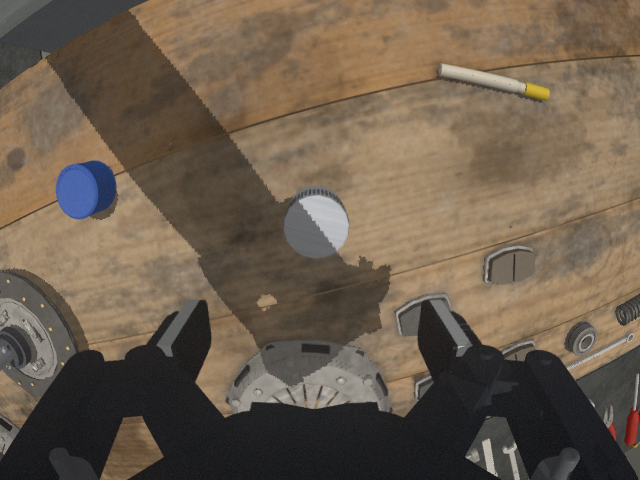

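The wrist view shows the collar's flat top centred near (317,226), about 64 px wide, with the tin well off to the left at (86,190). Next I'll fit the top.

```bash
cat >> h.py <<'E'
def tcp():
    s=r.sense();x,y,z,w=s['eef_rot'];from scipy.spatial.transform import Rotation as Ro
    return s,Ro.from_quat(s['eef_rot']).as_matrix()
E
python3 - <<'E'
from h import *;import json
c=json.load(open('w1.json'));s,R=tcp()
for p in [(317,226),(285,226),(349,226),(317,258),(317,194)]:
    q=onz(c,*p,52,True);print(p,q)
q=onz(c,317,226,52,True);print('tool cm',R.T@(q-s['eef_pos'])/10,R[:2,:2])
E
```

```text
(317, 226) [480.68090681 273.43152862  52.        ]
(285, 226) [473.97117067 249.31026132  52.        ]
(349, 226) [487.34723742 297.59758561  52.        ]
(317, 258) [506.19811705 266.41679841  52.        ]
(317, 194) [456.27653142 280.15234746  52.        ]
tool cm [-0.1614309   0.09685987 13.89685884] [[-0.96423817  0.26503594]
 [ 0.26503597  0.96423852]]
```

drive_tool(commands=[[[-0.16,0.1,2.5,0,1],[0,0,2.5,0,1],[0,0,2.5,0,1],[0,0,2.5,0,1],[0,0,2.5,0,1],[0,0,2.0,0,1],[0,0,1.5,0,1],[0,0,1.0,0,1],[0,0,0.3,0,1],[0,0,0,0,1]]])

```text
time_s: 2.4
eef_pos: [481.2, 273.8, 18.5]
eef_rot: [0.133, 0.991, 0.0, 0.0]
force: [0.4, 0.0, 0.6]
opening: 85.6
grasp_force: 0.0
```

drive_tool(commands=[[[0,0,0,0,0],[0,0,0,0,0],[0,0,0,0,0],[0,0,0,0,0],[0,0,0,0,0],[0,0,0,0,0],[0,0,0,0,0]]], squeeze=70)

```text
time_s: 3.1
eef_pos: [482.2, 273.7, 19.6]
eef_rot: [0.134, 0.991, 0.0, 0.001]
force: [-1.9, -1.0, 5.7]
opening: 50.3
grasp_force: 73.3
```

drive_tool(commands=[[[0,0,-1,0,0],[0,0,-3,0,0],[0,0,-4.5,0,0],[0,0,-4.5,0,0],[0,0,-4.5,0,0],[0,0,-3,0,0],[0,0,-1,0,0],[0,0,0,0,0]]])

```text
time_s: 3.9
eef_pos: [481.4, 273.6, 234.3]
eef_rot: [0.134, 0.991, 0.0, 0.001]
force: [0.6, 0.0, -2.4]
opening: 50.3
grasp_force: 73.3
```

drive_tool(commands=[[[-0.72,-1.74,0,0,0],[-1.42,-3.74,0,0,0],[-1.42,-3.74,0,0,0],[-1.42,-3.74,0,0,0],[-1.42,-3.74,0,0,0],[-1.42,-3.74,0,0,0],[-1.42,-3.74,0,0,0],[-1.42,-3.74,0,0,0],[-1.42,-3.74,0,0,0],[-1.42,-3.74,0,0,0],[-0.7,-2.0,0,0,0],[0,0,0,0,0]]])

```text
time_s: 5.1
eef_pos: [517.6, -126.7, 229.9]
eef_rot: [0.135, 0.991, 0.001, -0.003]
force: [-0.5, 0.1, -2.5]
opening: 50.8
grasp_force: 73.6
```

```bash
python3 - <<'E'
from h import *;import json
s=r.sense();c=r.calibration('wrist');im=snap('wrist','w2.png');print(s['eef_pos'],s['eef_rot'],s['joints'],s['force'],s['opening'],-np.array(c['R']).T@c['t'])
json.dump({k:np.array(v).tolist() for k,v in c.items()},open('w2.json','w'))
ct=r.calibration('top')
print(onz(ct,378,216.2,28),onz(ct,381.2,210,92))
E
```

```text
[ 517.63124847 -126.66197653  229.92409837] [ 1.35443320e-01  9.90781297e-01  6.50207852e-04 -2.66580724e-03] [-4.52672607e-01 -2.58151870e-02  1.85442987e+00 -4.39210550e-04
  1.31844940e+00 -1.75163530e+00] [-0.53085825  0.07347196 -2.45727737] 50.802295332809926 [ 449.0314075  -108.19602691  372.51213451]
[ 525.55831063 -127.06261993   28.        ] [ 529.37441054 -127.45748742   92.        ]
```

View pics/w2.png

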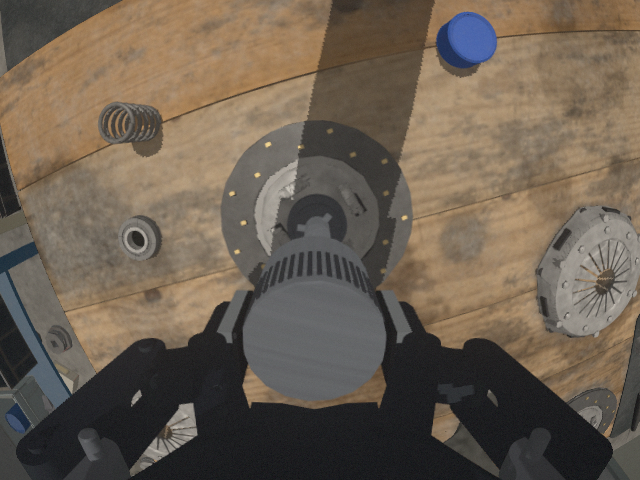

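The wrist view shows the held collar's top at about (315,332), hiding the nose top behind its lower edge near (316,232). I'll step aside 4 cm to see the nose clearly.

drive_tool(commands=[[[-2,0,0,0,0],[-2,0,0,0,0],[0,0,0,0,0],[0,0,0,0,0]]])

```text
time_s: 5.55
eef_pos: [556.9, -133.9, 231.6]
eef_rot: [0.133, 0.991, 0.001, -0.002]
force: [-0.4, 0.3, -1.1]
opening: 50.6
grasp_force: 73.6
```

```bash
python3 - <<'E'
from h import *;import json
s=r.sense();c=r.calibration('wrist');im=snap('wrist','w3.png');print(s['eef_pos'],s['eef_rot'],-np.array(c['R']).T@c['t'])
json.dump({k:np.array(v).tolist() for k,v in c.items()},open('w3.json','w'))
b=cv2.cvtColor(im,cv2.COLOR_RGB2BGR)
cv2.imwrite('pics/c3.png',cv2.resize(b[120:270,220:420],(800,600),interpolation=cv2.INTER_CUBIC))
E
```

```text
[ 556.88852721 -133.87173525  231.58592986] [ 1.32759280e-01  9.91146803e-01  6.08422824e-04 -1.61811996e-03] [ 487.88383043 -115.73055182  373.99106112]
```

View pics/c3.png

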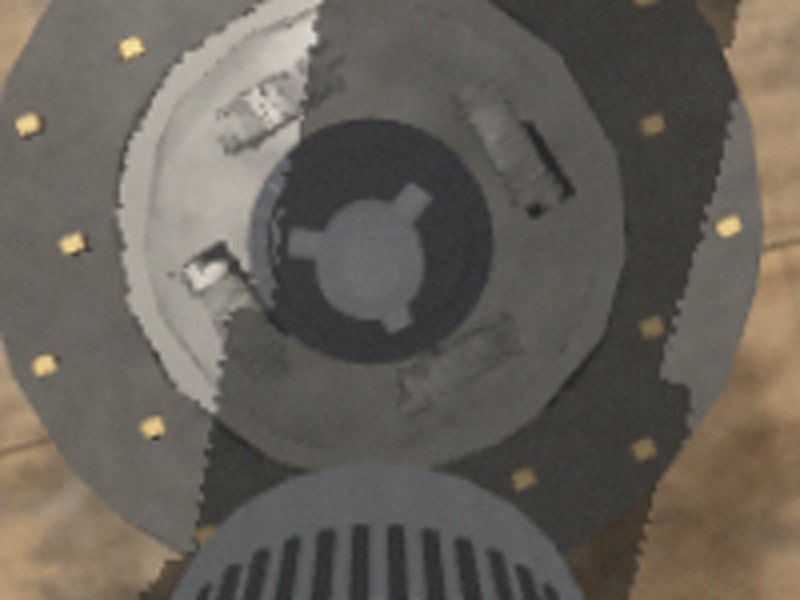

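The crop shows the nose top circle centred at about (370,267), the cup rim at (371,240), and pins pointing left, upper right and lower right. In the full picture the nose top is at (312.5,186.8) and the rim at (312.8,180).

```bash
python3 - <<'E'
from h import *;import json
c=json.load(open('w3.json'));s,R=tcp()
for p,z in [((312.5,186.8),92),((312.8,180),52),((282.5,180),52),((343,180),52),((298.8,186.8),92),((326,186.8),92)]: print(p,onz(c,*p,z,True))
c2=json.load(open('w2.json'));b=np.array([r_ for r_ in [onz(c2,315,332,262,True)]]);print('collar top in w2',b)
q=(onz(c,312.5,186.8,92,True)+onz(c,312.8,180,52,True))/2
print('tool cm',R.T@(q-s['eef_pos'])/10)
E
```

```text
(312.5, 186.8) [ 527.09349647 -127.52392046   92.        ]
(312.8, 180) [ 526.9376051  -127.35818749   52.        ]
(282.5, 180) [ 519.84972024 -152.80031444   52.        ]
(343, 180) [ 533.77688197 -101.95093229   52.        ]
(298.8, 186.8) [ 524.30837201 -137.62179769   92.        ]
(326, 186.8) [ 529.80247762 -117.56663907   92.        ]
collar top in w2 [[ 511.89523741 -125.37145553  262.        ]]
tool cm [ 2.99411958 -0.16013447 15.99290062]
```

```bash
python3 - <<'E'
from h import *;import json
c=json.load(open('w2.json'));im=cv2.imread('pics/w2.png')
cv2.imwrite('pics/c2.png',cv2.resize(im[225:415,225:405],(568,600),interpolation=cv2.INTER_CUBIC))
g=cv2.cvtColor(im,cv2.COLOR_BGR2GRAY).astype(int)
print(g[255:410:2,315].tolist());print(g[332,236:394:2].tolist())
for p in [(243,332),(387,332),(315,280),(315,402)]: print(p,onz(c,*p,262,True))
E
```

```text
[92, 94, 91, 91, 92, 93, 91, 97, 91, 91, 89, 93, 96, 107, 105, 97, 101, 97, 96, 97, 97, 97, 97, 102, 106, 103, 104, 102, 100, 103, 105, 102, 104, 106, 106, 106, 105, 104, 103, 99, 98, 106, 102, 101, 103, 103, 104, 103, 102, 104, 103, 103, 103, 98, 101, 101, 102, 99, 98, 98, 99, 99, 100, 103, 104, 102, 103, 100, 101, 102, 99, 94, 97, 98, 98, 98, 105, 38]
[35, 34, 32, 50, 101, 103, 100, 103, 103, 100, 99, 101, 103, 102, 101, 102, 105, 102, 100, 104, 104, 100, 103, 100, 102, 102, 101, 101, 101, 101, 100, 104, 100, 102, 102, 101, 103, 104, 103, 101, 103, 102, 102, 103, 104, 102, 104, 104, 103, 101, 106, 105, 104, 104, 105, 105, 104, 105, 105, 105, 105, 105, 105, 107, 105, 105, 104, 101, 104, 100, 99, 104, 101, 101, 103, 46, 29, 31, 35]
(243, 332) [ 505.62417964 -149.50533596  262.        ]
(387, 332) [ 519.07230852 -101.45788464  262.        ]
(315, 280) [ 493.23530382 -120.18282675  262.        ]
(315, 402) [ 542.71285796 -133.93182564  262.        ]
```

View pics/c2.png

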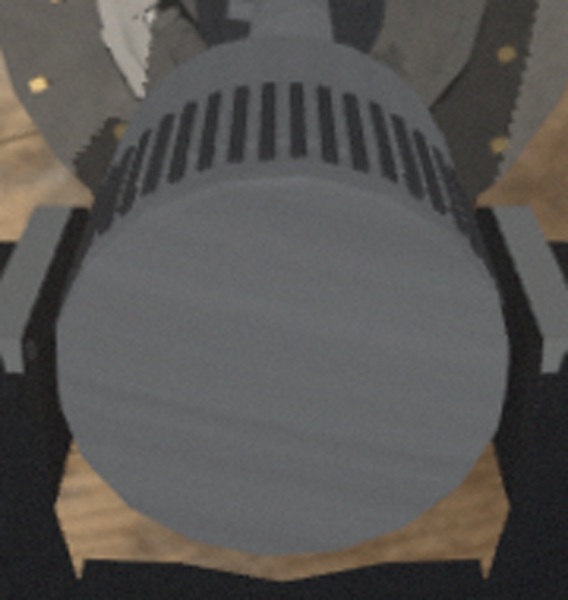

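The collar's top spans rows 281–400, which puts its centre at about (518,-127). That matches the TCP, so the grasp is centred. I'll move over the nose and come down to just above it.

drive_tool(commands=[[[1.5,-0.08,0,0,0],[1.5,-0.08,0,0,0],[0,0,2.5,0,0],[0,0,3,0,0],[0,0,3,0,0],[0,0,2,0,0],[0,0,0.5,0,0],[0,0,0,0,0],[0,0,0,0,0]]])

```text
time_s: 6.5
eef_pos: [529.0, -129.1, 124.7]
eef_rot: [0.133, 0.991, -0.0, 0.001]
force: [0.1, -0.2, -1.1]
opening: 50.3
grasp_force: 73.6
```

```bash
python3 - <<'E'
from h import *
s,R=tcp();print(s['eef_pos'],s['joints'],s['force'],R.T@(np.array([527,-127.4,89.6])-s['eef_pos'])/10)
E
```

```text
[ 528.97277748 -129.14663109  124.68079305] [-4.47750716e-01  1.23011899e-01  1.90655915e+00 -1.22229642e-05
  1.10980417e+00 -1.75099315e+00] [ 0.12634011 -0.17085517 -1.10716313] [0.24407977 0.11772689 3.50750789]
```

drive_tool(commands=[[[0.2,0.1,0,0,0],[0,0,0.5,0,0],[0,0,0.5,0,0],[0,0,0.5,0,0],[0,0,0.5,0,0],[0,0,0.5,0,0],[0,0,0.2,0,0],[0,0,0,0,0],[0,0,0,0,0]]])

```text
time_s: 7.4
eef_pos: [526.8, -127.5, 96.4]
eef_rot: [0.133, 0.991, -0.0, 0.0]
force: [0.8, 0.3, -1.2]
opening: 50.5
grasp_force: 73.6
```

The collar is on the nose with no side force. Now down to the pins.

drive_tool(commands=[[[0,0,0.3,0,0],[0,0,0.3,0,0],[0,0,0.2,0,0],[0,0,0,0,0],[0,0,0,0,0]]])

```text
time_s: 7.9
eef_pos: [526.9, -127.6, 89.4]
eef_rot: [0.133, 0.991, -0.0, 0.0]
force: [-3.0, 0.5, 6.5]
opening: 50.2
grasp_force: 74.6
```

drive_tool(commands=[[[0,0,0.05,0.1,0],[0,0,0,0.1,0],[0,0,0,0.1,0],[0,0,0,0.1,0],[0,0,0,0.1,0],[0,0,0,0.1,0],[0,0,0,0,0]]])

```text
time_s: 8.6
eef_pos: [527.4, -127.8, 88.6]
eef_rot: [0.421, 0.907, 0.0, 0.001]
force: [0.1, 0.1, 2.7]
opening: 50.5
grasp_force: 73.9
```

drive_tool(commands=[[[0,0,0.1,0.1,0],[0,0,0,0.1,0],[0,0,0,0.1,0],[0,0,0,0.1,0],[0,0,0,0,0]]])

```text
time_s: 9.1
eef_pos: [526.2, -127.2, 86.2]
eef_rot: [0.591, 0.806, -0.0, -0.001]
force: [-0.1, 0.2, -1.3]
opening: 50.3
grasp_force: 73.7
```

The force has vanished and the collar has sunk below pin height, so it looks keyed. I'll lower it.

drive_tool(commands=[[[0,0,0.2,0,0],[0,0,0.2,0,0],[0,0,0.2,0,0],[0,0,0,0,0],[0,0,0,0,0]]])

```text
time_s: 9.6
eef_pos: [526.6, -127.5, 80.7]
eef_rot: [0.592, 0.806, -0.0, -0.0]
force: [0.7, 0.4, -1.1]
opening: 50.9
grasp_force: 73.7
```

Keyed: underside is at about 61 mm and moving freely. Now I'll push it home against the washer.

drive_tool(commands=[[[0,0,0.25,0,0],[0,0,0.25,0,0],[0,0,0.25,0,0],[0,0,0.2,0,0],[0,0,0,0,0],[0,0,0,0,0]]])

```text
time_s: 10.2
eef_pos: [527.0, -127.7, 71.7]
eef_rot: [0.592, 0.806, 0.0, 0.0]
force: [-1.2, 0.4, 3.3]
opening: 50.0
grasp_force: 74.3
```

drive_tool(commands=[[[0,0,0.1,0,0],[0,0,0.1,0,0],[0,0,0,0,0],[0,0,0,0,0]]])

```text
time_s: 10.6
eef_pos: [527.1, -127.7, 71.6]
eef_rot: [0.592, 0.806, -0.0, -0.0]
force: [-7.6, 3.3, 18.1]
opening: 50.2
grasp_force: 75.8
```

```bash
python3 - <<'E'
from h import *
snap('side','s1.png');b=cv2.imread('pics/s1.png');cv2.imwrite('pics/s1c.png',cv2.resize(b[180:380,220:440],(660,600),interpolation=2))
s=r.sense();print(s['eef_pos'],s['force'],s['grasp_force'])
E
```

```text
[ 527.0846107  -127.66126493   71.56298861] [-7.99537512  2.98314884 17.45753792] 75.76780552044511
```

View pics/s1c.png

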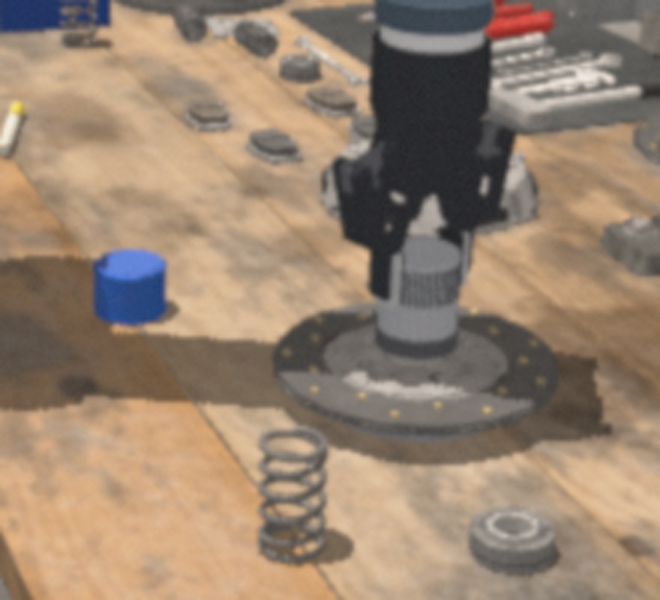

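The crop shows the collar seated flush on the dark cup at about (417,340), with no gap, and the tin, spring and bearing undisturbed. Handing in.

```bash
python3 -c "
from cell import r
print(r.hand_in())"
```

```text
the job is handed in; nothing more can be done
None
```

The collar is keyed over the pins and held pushed home on the cup rim (about 18 N down, 76 N grip); the bearing, tin and spring were not disturbed. I handed the job in at about 11 s, and the hand-in call gave no verdict.

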